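Crate up the brazed receiver shells

ROBOT

A 7-joint arm with a two-finger parallel gripper is mounted at the origin on the work surface. World frame = base frame: x ahead of the robot, y to its left, z up, the work surface at z = 0. Lengths are in m, angles in rad, forces in N, time in s.
With the tool pointing down it reaches from about 0.425 to 1.025 m from the base axis. Payload 9.4 kg.
Tool frame: the origin (TCP) lies between the finger pads; the fingertips stand 11 mm ahead of it and the grasp point (between the pads) lies 8 mm behind it; z points along the fingers, y is the line along which they close (so a half turn about z gives the same grasp; the last joint's range is limited). The gripper opens to 85 mm and grips with 20 to 120 N. Pads are 22 mm wide; open, the fingers measure 114 mm over their backs; the gripper's body (76 mm by 85 mm) begins 54 mm behind the grasp point. The pads swing forward as they close: fully open they stand 13 mm farther back than shut.
Start: joints at [1.252, 0.599, -0.003, 1.599, 0.002, 0.943, -0.08], TCP at [0.174, -0.704, 0.242] pointing down, gripper open.
Joint ranges: [-2.57, 2.57], [-0.35, 1.97], [-1.29, 1.29], [0.11, 2.56], [-1.05, 4.19], [0.11, 1.86], [-2.63, 2.63]. Speed limits (rad/s): [2.22, 2.22, 3.01, 3.01, 3.14, 3.14, 3.14].

INTERFACE

Orientations are given as a unit quaternion [x, y, z, w].
In Python, from rig import status, viewer, manip gives the robot as it stands.
- The arm moves only by the tool servo_tool, never from a script. Its argument "steps" is text: rows parted by semicolons, each of 5 numbers parted by spaces: the shift along the world's x, y, z normalised to -1 to 1, where 1 is 1000 mm, then the turn about the world's z normalised to -1 to 1, where 1 is 360 degrees, then the finger opening in mm, from 0 to 85.4. In form: dx dy dz turn jaw; .... A call has 1 to 10 rows; each row is the pose to reach, as a shift and turn from the pose commanded when the call began, turning the shorter way round; what a row does not reach only later rows make up. A row lasts 1/8 s, in which the tool goes at most 62.5 mm and 10.7 degrees, less where a joint would pass 70% of its speed; a pose out of reach is approached as far as the arm can. A call with a number of a shift or a turn outside -1 to 1 is refused whole. A call with a gripper value outside its range is refused whole. The fingers move at their own pace and stop on an object; "grip_force" is the grip in N (left out, the last holds). Time passes only in rows, so rows that repeat a pose let the fingers close. It gives the time, the measured TCP pose, the force, the opening and the grip force at its end, in the units of the state.
- status.get_obs(): the state, without advancing time (a new reading comes with each control period).
- viewer.camera(name): name is "scene" or "top"; returns a dict with "image" (384x512x3 uint8, red, green, blue), "fx", "fy", "cx", "cy" (pixels), "k1" (the pictures are not rectified: a ray, as slopes to the right and down, at radius r is drawn at 1 + k1 r^2 times it, then the intrinsics apply), "view" (4x4, takes a point from world to camera coordinates). Camera axes: x right, y up, looking along -z (the intrinsics and any distortion apply to the point x, -y, -z); pixel columns grow to the right and rows downward; lengths in m; the calibration is good to about 2 mm. A picture is of the moment at which its call begins. There is no depth.
- manip.sign_off(): hands the job in; it is judged then, once.
Trained networks look in a picture, given as the dict that the camera call returned (one of the last four; its "shot" number tells which), for a name from the list of things; names that differ only in an ending like _2 or _b are one class to them, and where a whole thing is asked for, a point or a joint stands for the part that bears it (a point fixed in the world has none). Each returns a list of dicts, best first, with "confidence" (0 to 1); they miss things now and then, are a little off and sometimes report something else, mostly with a low value. They report only what shows in the picture. A call takes as long as a camera call. They do not tell look-alikes from the thing itself.
- viewer.find_in(picture, label): "centre" ([x, y, z] in m, in the coordinates of the camera as it stood for that picture, good to about 4 mm: the middle of the surface that is visible of it).
The state is a dict: "time": time; "joints": joint angles; "dq": joint speeds; "joint_torque": joint torques, N m; "position": TCP position; "tcp_rot": TCP orientation; "contact_force": force on the tool from outside, world axes, zero at the start; "wrist_torque": the same for the moment, N m; "width": finger opening in m; "finger_force": force on a finger pad.
Only numpy, scipy, OpenCV 4.12 (cv2) and the standard library are available. Lean on these libraries where they do the work, as an engineer would, in place of code of your own. Each camera call takes 0.05 s, during which the arm holds its last target. There are 200 camera calls.

TASK

Take the grey lid off the yellow crate by its handle and lay it handle up on the black rubber mat, then stand every aluminium shell upright in the crate, one to a bay. The shells are thin-walled: hold them with a light grip, no more than about 40 N, and lower each one gently to the crate's floor without dropping or knocking it. When all are in, put the lid back fully home on the crate, and only then swing the call lever all the way over to call for collection; leave the flask, the fixture block and the spanner alone.

Things in the scene. Friction and masses are not known exactly. Their poses are not given: they have to be found in the camera images.
- shell0: thin-walled aluminium receiver shell, about 0.2 kg (3 or 4 present, all alike; None if absent): round domed body 60 mm across and 66 mm tall with a pipe neck 20 mm across rising from its top to 128 mm above the underside; thick heavy foot 56 mm across. Grip it by the neck. Origin: centre of the underside, z up along the neck. It dents when squeezed or knocked
- shell1: thin-walled aluminium receiver shell, about 0.2 kg (3 or 4 present, all alike; None if absent): round domed body 60 mm across and 66 mm tall with a pipe neck 20 mm across rising from its top to 128 mm above the underside; thick heavy foot 56 mm across. Grip it by the neck. Origin: centre of the underside, z up along the neck. It dents when squeezed or knocked
- shell2: thin-walled aluminium receiver shell, about 0.2 kg (3 or 4 present, all alike; None if absent): round domed body 60 mm across and 66 mm tall with a pipe neck 20 mm across rising from its top to 128 mm above the underside; thick heavy foot 56 mm across. Grip it by the neck. Origin: centre of the underside, z up along the neck. It dents when squeezed or knocked
- shell3: thin-walled aluminium receiver shell, about 0.2 kg (3 or 4 present, all alike; None if absent): round domed body 60 mm across and 66 mm tall with a pipe neck 20 mm across rising from its top to 128 mm above the underside; thick heavy foot 56 mm across. Grip it by the neck. Origin: centre of the underside, z up along the neck. It dents when squeezed or knocked
- crate: yellow open-topped crate, fixed to the bench, 184 x 184 mm outside and 148 mm tall, walls 5 mm, floor 5 mm thick, divided into 2 x 2 bays of 85 mm by 4 mm walls that rise only 65 mm above the bench. Origin: centre of the underside; x and y run along its sides, z up
- bay0 (a point): centre of a bay of the crate, on its inner floor, 5 mm above the bench; its axes are the crate's
- bay1 (a point): centre of a bay of the crate, on its inner floor, 5 mm above the bench; its axes are the crate's
- bay2 (a point): centre of a bay of the crate, on its inner floor, 5 mm above the bench; its axes are the crate's
- bay3 (a point): centre of a bay of the crate, on its inner floor, 5 mm above the bench; its axes are the crate's
- lid: grey lid, 0.4 kg: plate 194 x 194 x 6 mm; under it a plug 166 x 166 x 10 mm that drops into the crate's 174 mm opening; on top a steel bar handle 112 mm long along y, 16 mm wide (x), its middle 56 mm above the origin, posts at both ends, 34 mm free under it. Origin: centre of the plug's underside, z up; fully home it is 138 mm above the crate's. Starts on the crate
- mat: black rubber mat on the bench, 230 x 230 x 4 mm, fixed. Origin: centre of its underside
- call (a joint): call lever: 0 rad as it starts, leaning towards the base's -x; 1.0 rad when swung all the way over to the base's +x. It stays where it is left
- call_tip (a point): centre of the black ball, 26 mm across, on the end of the call lever, about 110 mm above the bench; the pivot is 22 mm above the bench and the lever 100 mm long
- call_base: grey block of the call lever, 70 x 50 x 25 mm, fixed. Origin: centre of its underside; the lever swings in its x-z plane, from -x to +x
- flask: white drinking flask, 60 mm across and 170 mm tall, not to be disturbed. Origin: centre of the underside
- fixture: aluminium fixture block on a 90 x 70 mm foot, 88 mm tall, not to be disturbed. Origin: centre of the underside
- spanner: spanner 170 mm long lying flat, not to be disturbed. Origin: middle of its length, on the underside
Mind the look-alikes: they are no part of the job. What is shaped like the shell0 but red is not meant. Leave any purple look-alike of the shell3 alone.

How it is judged:
On the way, in this order (a step that is already met when the one before it is completed fails the run):
1. the lid lies flat, handle up and released, on the mat (horizontal distance between lid and mat below 0.05 m and height (world z) of lid below 0.012 m and angle between lid's own z axis and vertical below 0.1 rad and linear speed of lid below 0.05 m/s and contact force between the fingers and lid below 0.2 N), for 0.2 s.
2. every shell stands upright on the crate's floor, released (z of shell0 in the frame of crate between -0.005 and 0.012 m and angle between each of shell0, shell1, shell2, shell3's own z axis and vertical below 0.15 rad and x of shell0 in the frame of crate between -0.08 and 0.08 m and y of shell0 in the frame of crate between -0.08 and 0.08 m and z of shell1 in the frame of crate between -0.005 and 0.012 m and x of shell1 in the frame of crate between -0.08 and 0.08 m and y of shell1 in the frame of crate between -0.08 and 0.08 m and z of shell2 in the frame of crate between -0.005 and 0.012 m and x of shell2 in the frame of crate between -0.08 and 0.08 m and y of shell2 in the frame of crate between -0.08 and 0.08 m and z of shell3 in the frame of crate between -0.005 and 0.012 m and x of shell3 in the frame of crate between -0.08 and 0.08 m and y of shell3 in the frame of crate between -0.08 and 0.08 m and linear speed of each of shell0, shell1, shell2, shell3 below 0.05 m/s and contact force between the fingers and shell0 below 0.2 N and contact force between the fingers and shell1 below 0.2 N and contact force between the fingers and shell2 below 0.2 N and contact force between the fingers and shell3 below 0.2 N), for 0.2 s.
3. the lid is back home on the crate, released (horizontal distance between lid and crate below 0.009 m and z of lid in the frame of crate between 0.13 and 0.141 m and angle between lid's own z axis and vertical below 0.03 rad and linear speed of lid below 0.05 m/s and contact force between the fingers and lid below 0.2 N and z of shell0 in the frame of crate between -0.005 and 0.012 m and angle between each of shell0, shell1, shell2, shell3's own z axis and vertical below 0.15 rad and x of shell0 in the frame of crate between -0.08 and 0.08 m and y of shell0 in the frame of crate between -0.08 and 0.08 m and z of shell1 in the frame of crate between -0.005 and 0.012 m and x of shell1 in the frame of crate between -0.08 and 0.08 m and y of shell1 in the frame of crate between -0.08 and 0.08 m and z of shell2 in the frame of crate between -0.005 and 0.012 m and x of shell2 in the frame of crate between -0.08 and 0.08 m and y of shell2 in the frame of crate between -0.08 and 0.08 m and z of shell3 in the frame of crate between -0.005 and 0.012 m and x of shell3 in the frame of crate between -0.08 and 0.08 m and y of shell3 in the frame of crate between -0.08 and 0.08 m), for 0.2 s.
4. the call lever is swung over (value of joint call above 0.8 rad), for 0.2 s.
At the end, for the whole second after the job is handed in: Every shell stands in a bay on the crate's floor (underside within 7 mm of it, tilt under 0.15 rad); the lid is home (centres within 9 mm, origin 130 to 141 mm above the crate's, tilt under 0.03 rad); the lever reads over 0.8 rad; all released and at rest (all of step 3 and linear speed of each of shell0, shell1, shell2, shell3 below 0.05 m/s and contact force between the fingers and shell0 below 0.2 N and contact force between the fingers and shell1 below 0.2 N and contact force between the fingers and shell2 below 0.2 N and contact force between the fingers and shell3 below 0.2 N and value of joint call above 0.8 rad); the robot touches nothing.
It fails at once if a shell is squeezed with more than 100 N in all, both fingers added up (contact force between the fingers and shell0 above 100 N or contact force between the fingers and shell1 above 100 N or contact force between the fingers and shell2 above 100 N or contact force between the fingers and shell3 above 100 N).
It fails at once if a shell strikes or presses on the crate with more than 50 N (contact force between any of shell0, shell1, shell2, shell3 and crate above 50 N).
It fails at once if a shell is let go over the crate with its underside more than 20 mm above the crate's floor ((contact force between the fingers and shell0 below 0.1 N and z of shell0 in the frame of crate above 0.025 m and x of shell0 in the frame of crate between -0.085 and 0.085 m and y of shell0 in the frame of crate between -0.085 and 0.085 m) or (contact force between the fingers and shell1 below 0.1 N and z of shell1 in the frame of crate above 0.025 m and x of shell1 in the frame of crate between -0.085 and 0.085 m and y of shell1 in the frame of crate between -0.085 and 0.085 m) or (contact force between the fingers and shell2 below 0.1 N and z of shell2 in the frame of crate above 0.025 m and x of shell2 in the frame of crate between -0.085 and 0.085 m and y of shell2 in the frame of crate between -0.085 and 0.085 m) or (contact force between the fingers and shell3 below 0.1 N and z of shell3 in the frame of crate above 0.025 m and x of shell3 in the frame of crate between -0.085 and 0.085 m and y of shell3 in the frame of crate between -0.085 and 0.085 m)).
It fails at once if the flask, fixture block or spanner is moved by more than 30 mm (distance of any of flask, fixture, spanner from where it was at the start of the episode above 0.03 m).
Of shell0, shell1, shell2, shell3 only 3 to 4 are there at a start; the rules pass over those that are not, and their reading is None.
At some moment in a run one of shell0, shell1, shell2, shell3 may be knocked a few centimetres aside while the robot is not near it.
It also fails if it takes over 210 s, if anything falls off the work surface, if the arm or the gripper's body presses on something with over 40 N, if the wrist force passes 120 N, or if a joint passes its speed limit or range.

## Working session

There is one attempt and no reset: what is moved stays moved. The work goes in short steps, Python scripts to look and compute and a tool call to move; the robot and the scene stay as the last step left them, time stands still between calls to the robot, and variables do not carry over. Pictures are saved under pics/ and viewed, at most 14 in all, crops included, and the job is handed in when it is done.

Besides the shell and the picture viewer there is one more tool, called after ">>>" as a command line: name --argument value ..., lists and objects as JSON in quotes. servo_tool: Moves the arm, as the interface text tells. Its arguments: {"type":"object","properties":{"steps":{"type":"string"},"grip_force":{"type":"number"}},"required":["steps"]}

```bash
mkdir -p pics; cat > h.py <<'E'
import numpy as np, cv2
from rig import status, viewer, manip
def world(p,c): return (np.linalg.inv(np.array(p["view"]))@np.r_[c,1])[:3]
def proj(p,X):
    c=(np.array(p["view"])@np.r_[X,1])[:3]; s=np.array([c[0],-c[1]])/-c[2]
    s=s*(1+p["k1"]*(s@s)); return np.array([p["fx"]*s[0]+p["cx"],p["fy"]*s[1]+p["cy"]])
def ray(p,u,z):
    s0=np.array([(u[0]-p["cx"])/p["fx"],(u[1]-p["cy"])/p["fy"]]); s=s0.copy()
    for _ in range(20): s=s0/(1+p["k1"]*(s@s))
    M=np.linalg.inv(np.array(p["view"])); d=M[:3,:3]@np.array([s[0],-s[1],-1]); o=M[:3,3]
    return o+d*(z-o[2])/d[2]
def save(p,n): cv2.imwrite(n,cv2.cvtColor(p["image"],cv2.COLOR_RGB2BGR))
E
python3 - <<'E'
from h import *
for n in ("scene","top"):
    p=viewer.camera(n); save(p,f"pics/{n}0.png")
    print(n,np.linalg.inv(np.array(p["view"]))[:3,3].round(3),p["k1"],p["fx"])
    for l in ["shell0","crate","lid","mat","call_tip","call_base","flask","fixture","spanner"]:
        for r in viewer.find_in(p,l):
            w=world(p,r["centre"]); print(l,round(r["confidence"],2),w.round(3),proj(p,w).round())
print(status.get_obs())
E
```

```text
scene [ 0.96  -0.029  1.396] -0.08995384168808152 432.97593905416767
shell0 0.9 [ 0.551 -0.252  0.058] [185. 209.]
shell0 0.83 [ 0.434 -0.303  0.054] [171. 176.]
shell0 0.69 [ 0.56  -0.369  0.053] [149. 212.]
shell0 0.61 [0.626 0.22  0.071] [333. 228.]
shell0 0.59 [ 0.277 -0.248  0.053] [189. 133.]
crate 0.56 [0.623 0.22  0.067] [332. 228.]
lid 0.92 [0.544 0.281 0.156] [355. 195.]
lid 0.6 [ 0.697 -0.184  0.027] [206. 255.]
mat 0.88 [0.585 0.018 0.003] [268. 222.]
call_tip 0.65 [ 0.664 -0.183  0.114] [203. 239.]
call_tip 0.31 [0.628 0.217 0.067] [332. 229.]
call_base 0.7 [0.628 0.217 0.071] [332. 229.]
flask 0.59 [0.552 0.507 0.11 ] [423. 201.]
fixture 0.67 [0.764 0.22  0.031] [333. 274.]
fixture 0.39 [0.548 0.508 0.113] [423. 199.]
spanner 0.81 [ 0.485 -0.515  0.007] [111. 195.]
top [0.461 0.002 1.244] -0.06909205657048625 352.8737272358086
shell0 0.76 [ 0.426 -0.297  0.055] [338. 212.]
shell0 0.75 [ 0.555 -0.359  0.06 ] [356. 173.]
shell0 0.55 [ 0.275 -0.247  0.054] [324. 257.]
shell0 0.53 [ 0.54  -0.254  0.059] [325. 178.]
shell0 0.48 [ 0.433 -0.19   0.061] [307. 210.]
crate 0.53 [
[... 410 characters left out ...]
: array([ 1.25229258,  0.59925878, -0.0024927 ,  1.59939718,  0.00181362,
        0.94287118, -0.07981674]), 'dq': array([-0.00063972,  0.00125839,  0.00122794, -0.00172314,  0.00061561,
       -0.0007444 , -0.00060741]), 'joint_torque': array([ 1.13562892e-03, -7.76245236e+01,  1.56422742e+00, -2.58388495e+01,
        1.24347908e-02,  1.87526311e-03, -3.27243197e-05]), 'position': array([ 0.17359408, -0.70392323,  0.24230565]), 'tcp_rot': array([ 9.92699846e-01,  1.20611003e-01, -2.35248995e-05,  3.93224739e-05]), 'contact_force': array([-0.03235493, -0.19796558,  0.18747744]), 'wrist_torque': array([ 0.04936841, -0.04226126,  0.0253103 ]), 'finger_force': 0.0, 'width': 0.08509447941134678}
```

```bash
python3 - <<'E'
import cv2
cv2.imwrite("pics/s0c.png",cv2.resize(cv2.imread("pics/scene0.png")[90:340,80:460],None,fx=2,fy=2,interpolation=cv2.INTER_CUBIC))
cv2.imwrite("pics/t0c.png",cv2.resize(cv2.imread("pics/top0.png")[60:320,70:440],None,fx=2,fy=2,interpolation=cv2.INTER_CUBIC))
E
```

```text
(no output)
```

View pics/s0c.png

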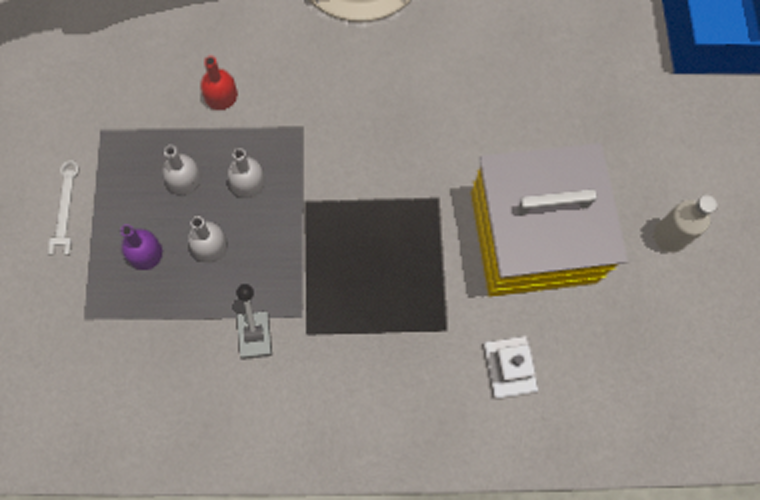

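View pics/t0c.png

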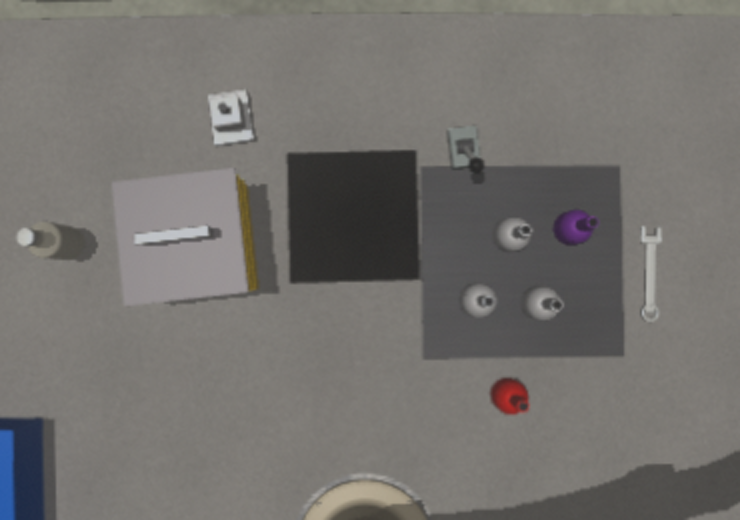

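```bash
cat >> h.py <<'E'
def shot(retry=1):
    return viewer.camera("scene"),viewer.camera("top")
def tri(ps,us):
    from scipy.optimize import least_squares
    x0=ray(ps[0],us[0],.1)
    r=least_squares(lambda X:np.r_[[proj(p,X)-u for p,u in zip(ps,us)]].ravel(),x0)
    return r.x, np.abs(r.fun).max()
E
python3 - <<'E'
from h import *
s,t=shot()
T=lambda x,y:np.array([x/2+70,y/2+60]); S=lambda x,y:np.array([x/2+80,y/2+90])
tc=[ray(t,T(*c),.154) for c in [(113,183),(235,170),(248,292),(124,305)]]
sc=[ray(s,S(*c),.154) for c in [(480,158),(603,150),(625,262),(499,275)]]
for n,c in (("top",tc),("scene",sc)):
    c=np.array(c)[:,:2]; print(n,c.round(3).tolist(),c.mean(0).round(4),[round(float(np.linalg.norm(c[i]-c[i-1])),3) for i in range(4)])
for n,a,b in (("h",(135,239),(209,231)),): 
    A,B=ray(t,T(*a),.2),ray(t,T(*b),.2);print("handle top",A.round(3),B.round(3),((A+B)/2).round(3),np.degrees(np.arctan2(*(A-B)[:2][::-1])))
A,B=ray(s,S(522,202),.2),ray(s,S(594,195),.2);print("handle sc",A.round(3),B.round(3),((A+B)/2).round(3),np.degrees(np.arctan2(*(B-A)[:2][::-1])))
for n,a,b in (("A",(525,230),(197,223)),("B",(486,301),(239,155)),("C",(556,305),(171,151)),("tip",(477,166),(245,292)),("base",(463,148),(253,336))):
    z=.128
    print(n,ray(t,T(*a),z).round(4),ray(s,S(*b),z).round(4),tri([s,t],[S(*b),T(*a)]))
for p,cs,f in ((t,[(289,153),(416,151),(419,281),(291,283)],T),(s,[(305,199),(438,198),(447,331),(307,334)],S)):
    c=np.array([ray(p,f(*q),.004) for q in cs]);print("mat",c.mean(0).round(3),c.round(3).tolist())
E
```

```text
top [[0.622, 0.385], [0.64, 0.194], [0.451, 0.175], [0.432, 0.367]] [0.5365 0.2804] [0.191, 0.192, 0.19, 0.194]
scene [[0.457, 0.179], [0.446, 0.373], [0.627, 0.387], [0.644, 0.195]] [0.5438 0.2834] [0.188, 0.195, 0.182, 0.192]
handle top [0.531 0.336 0.2  ] [0.542 0.225 0.2  ] [0.537 0.28  0.2  ] 95.58012074535567
handle sc [0.546 0.229 0.2  ] [0.537 0.337 0.2  ] [0.542 0.283 0.2  ] 95.04130238930553
A [ 0.5453 -0.262   0.128 ] [ 0.5489 -0.2601  0.128 ] (array([ 0.54605713, -0.2626691 ,  0.1201166 ]), np.float64(0.3855740554605518))
B [ 0.433  -0.1979  0.128 ] [ 0.4366 -0.1982  0.128 ] (array([ 0.43274508, -0.19948535,  0.11873224]), np.float64(0.014482781487799912))
C [ 0.4254 -0.31    0.128 ] [ 0.428  -0.3069  0.128 ] (array([ 0.42544894, -0.30974528,  0.122939  ]), np.float64(0.5220855388440668))
tip [ 0.6482 -0.1867  0.128 ] [ 0.6587 -0.1831  0.128 ] (array([ 0.65258553, -0.18831409,  0.10362121]), np.float64(0.772902239859377))
base [ 0.6773 -0.1647  0.128 ] [ 0.7255 -0.1697  0.128 ] (array([ 0.70200845, -0.18381551,  0.00081546]), np.float64(0.011502932282610345))
mat [0.58  0.011 0.004] [[0.694, 0.125, 0.004], [0.696, -0.1, 0.004], [0.466, -0.102, 0.004], [0.465, 0.123, 0.004]]
mat [0.584 0.016 0.004] [[0.468, -0.1, 0.004], [0.469, 0.127, 0.004], [0.699, 0.132, 0.004], [0.7, -0.096, 0.004]]
```

>>> servo_tool --steps "0 0 0.1 0.0 85; 0.03 0.05 0.1 0.025 85; 0.06 0.1 0.1 0.05 85; 0.1 0.15 0.1 0.08 85; 0.14 0.2 0.1 0.11 85; 0.18 0.25 0.1 0.14 85; 0.22 0.3 0.1 0.17 85; 0.26 0.35 0.1 0.20 85; 0.3 0.4 0.1 0.22 85; 0.3 0.45 0.1 0.22 85" --grip_force 40

```text
time: 2.35
position: [0.4758, -0.252, 0.3423]
tcp_rot: [0.687, 0.727, 0.001, 0.0]
contact_force: [0.3, -0.6, 0.5]
width: 0.085
finger_force: 0.0
```

>>> servo_tool --steps "0.01 0.06 0 0.0067 85; 0.02 0.12 0 0.0067 85; 0.03 0.18 0 0.0067 85; 0.04 0.24 0 0.0067 85; 0.05 0.30 0 0.0067 85; 0.06 0.36 0 0.0067 85; 0.066 0.42 0 0.0067 85; 0.066 0.48 0 0.0067 85; 0.066 0.535 0 0.0067 85; 0.066 0.535 -0.03 0.0067 85"

```text
time: 3.6
position: [0.539, 0.2874, 0.3139]
tcp_rot: [0.67, 0.742, 0.003, -0.0]
contact_force: [0.6, -0.6, -0.7]
width: 0.085
finger_force: 0.0
```

>>> servo_tool --steps "0 0 -0.04 0 60; 0 0 -0.08 0 60; 0 0 -0.11 0 60; 0 0 -0.126 0 60; 0 0 -0.126 0 60"

```text
time: 4.22
position: [0.5394, 0.281, 0.1857]
tcp_rot: [0.673, 0.74, -0.001, -0.0]
contact_force: [-0.1, -0.8, 1.3]
width: 0.06
finger_force: 0.0
```

```bash
python3 - <<'E'
from h import *
s,t=shot()
a=cv2.resize(s["image"][130:260,290:430],None,fx=3,fy=3); b=cv2.resize(t["image"][120:250,90:230],None,fx=3,fy=3)
save({"image":np.hstack([a[:,:400],b[:,:400]])},"pics/g1.png")
E
```

```text
(no output)
```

View pics/g1.png

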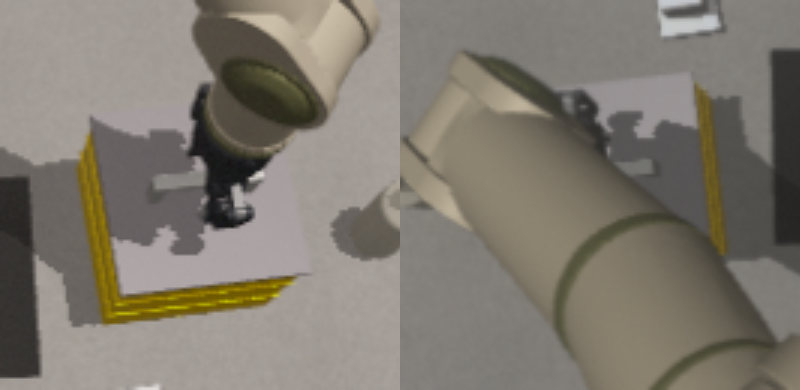

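>>> servo_tool --steps "0 0 0 0 30; 0 0 0 0 22; 0 0 0 0 10; 0 0 0 0 10; 0 0 0 0 10; 0 0 0 0 10" --grip_force 60

```text
time: 5.08
position: [0.5397, 0.2812, 0.1871]
tcp_rot: [0.673, 0.74, 0.0, 0.0]
contact_force: [-1.5, -1.1, 6.1]
width: 0.0149
finger_force: 59.2
```

>>> servo_tool --steps "0 0 0.005 0 10; 0 0 0.015 0 10; 0 0 0.03 0 10; 0 0 0.06 0 10; 0 0 0.06 0 10"

```text
time: 5.7
position: [0.5406, 0.2821, 0.249]
tcp_rot: [0.673, 0.74, 0.002, 0.001]
contact_force: [0.0, 1.1, -4.2]
width: 0.0146
finger_force: 58.8
```

>>> servo_tool --steps "0 -0.015 0 0 10; 0.01 -0.045 0 0 10; 0.02 -0.085 0 0 10; 0.03 -0.125 0 0 10; 0.04 -0.165 0 0 10; 0.042 -0.205 -0.01 0 10; 0.042 -0.24 -0.03 0 10; 0.042 -0.26 -0.06 0 10; 0.042 -0.268 -0.1 0 10; 0.042 -0.268 -0.13 0 10"

```text
time: 6.95
position: [0.5799, 0.0103, 0.1137]
tcp_rot: [0.674, 0.739, -0.002, -0.001]
contact_force: [0.6, 0.1, -3.6]
width: 0.015
finger_force: 58.8
```

>>> servo_tool --steps "0 0 -0.03 0 10; 0 0 -0.05 0 10; 0 0 -0.056 0 10; 0 0 -0.06 0 10; 0 0 -0.063 0 10; 0 0 -0.063 0 10"

```text
time: 7.7
position: [0.5818, 0.013, 0.0536]
tcp_rot: [0.673, 0.74, 0.0, 0.0]
contact_force: [0.5, -0.0, -3.7]
width: 0.015
finger_force: 58.8
```

>>> servo_tool --steps "0 0 -0.0015 0 10; 0 0 -0.0025 0 10; 0 0 -0.003 0 10; 0 0 -0.003 0 10"

```text
time: 8.2
position: [0.582, 0.013, 0.0531]
tcp_rot: [0.673, 0.74, 0.0, 0.001]
contact_force: [-7.0, -1.5, 26.2]
width: 0.0149
finger_force: 62.8
```

Contact. Release and retreat toward the shells.

>>> servo_tool --steps "0 0 -0.002 0 20; 0 0 -0.0015 0 40; 0 0 -0.0015 0 60; 0 0 -0.0015 0 60; 0 0 0.03 0 60; 0 0 0.08 0 60; 0 0 0.14 0 60; 0 0 0.2 0 60; 0 0 0.25 0 60; 0 0 0.25 0 60"

```text
time: 9.45
position: [0.5832, 0.0136, 0.3042]
tcp_rot: [0.673, 0.74, 0.002, 0.003]
contact_force: [0.5, 0.6, -0.0]
width: 0.06
finger_force: 0.0
```

```bash
cat >> h.py <<'E'
def pair(name):
    s,t=shot(); S=[world(s,r["centre"]) for r in viewer.find_in(s,name)]; T=[world(t,r["centre"]) for r in viewer.find_in(t,name)]
    return s,t,S,T
E
python3 - <<'E'
from h import *
s,t,S,T=pair("shell0")
print(np.round(S,3).tolist(),np.round(T,3).tolist())
a=cv2.resize(s["image"][90:280,110:370],None,fx=3,fy=3);save({"image":a},"pics/s1.png")
a=cv2.resize(t["image"][90:280,120:380],None,fx=3,fy=3);save({"image":a},"pics/t1.png")
E
```

```text
[[0.561, -0.368, 0.053], [0.553, -0.253, 0.06], [0.448, -0.195, 0.057], [0.278, -0.249, 0.053], [0.438, -0.306, 0.055], [0.536, 0.295, 0.057]] [[0.554, -0.36, 0.059], [0.426, -0.299, 0.055], [0.537, -0.25, 0.059], [0.514, 0.116, 0.004]]
```

View pics/s1.png

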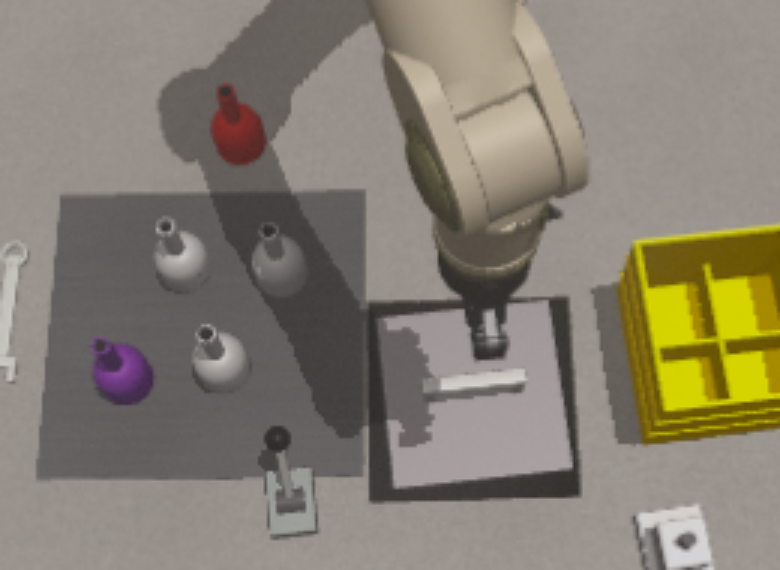

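View pics/t1.png

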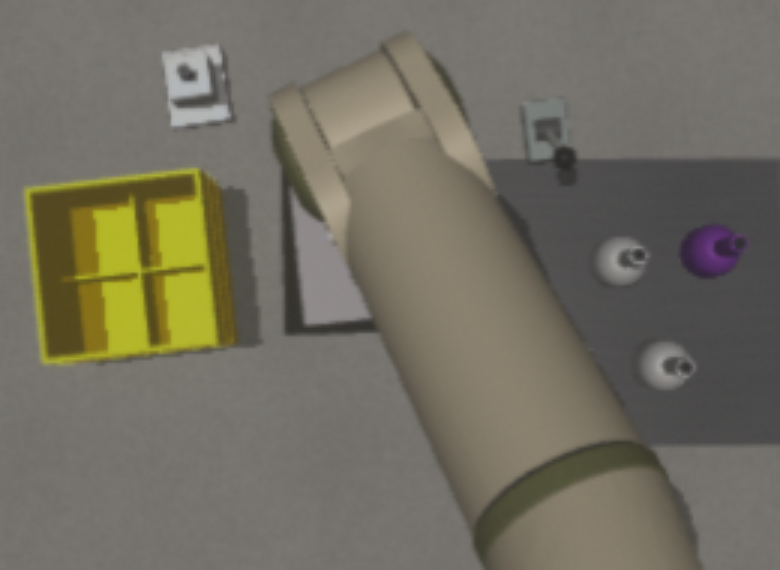

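```bash
python3 - <<'E'
from h import *
s,t=shot()
T=lambda x,y:np.array([x/3+120,y/3+90]); S=lambda x,y:np.array([x/3+110,y/3+90])
print("cross",ray(t,T(139,274),.065),ray(s,S(724,342),.065))
c=np.array([ray(t,T(*q),.148) for q in [(25,187),(203,170)]]);print(c)
for n,a,b in (("A",(636,257),(207,333)),("C",(683,368),(167,227)),("B",None,(268,231))):
    print(n,a and ray(t,T(*a),.128),ray(s,S(*b),.128))
E
```

```text
cross [0.53344894 0.28122783 0.065     ] [0.54452392 0.28785246 0.065     ]
[[0.62052899 0.38171142 0.148     ]
 [0.63614368 0.19479258 0.148     ]]
A [ 0.54319108 -0.26040241  0.128     ] [ 0.54724925 -0.25857947  0.128     ]
C [ 0.42485144 -0.30893382  0.128     ] [ 0.42857706 -0.30637815  0.128     ]
B None [ 0.43486224 -0.19878253  0.128     ]
```

>>> servo_tool --steps "0 -0.06 0 0 50; -0.01 -0.12 0 0 50; -0.02 -0.18 0 0 50; -0.03 -0.24 0 0 50; -0.0366 -0.273 0 0 50; -0.0366 -0.273 -0.04 0 50; -0.0366 -0.273 -0.09 0 50; -0.0366 -0.273 -0.13 0 50; -0.0366 -0.273 -0.13 0 50; -0.0366 -0.273 -0.13 0 50" --grip_force 25

```text
time: 11.0
position: [0.5457, -0.2597, 0.171]
tcp_rot: [0.672, 0.74, 0.0, 0.0]
contact_force: [-0.1, 0.1, 0.6]
width: 0.0502
finger_force: 0.0
```

```bash
python3 - <<'E'
from h import *
s,t=shot();print(status.get_obs()["position"])
a=cv2.resize(s["image"][130:250,120:250],None,fx=3,fy=3); b=cv2.resize(t["image"][120:240,270:400],None,fx=3,fy=3)
save({"image":np.hstack([a,b])},"pics/g2.png")
E
```

```text
[ 0.54597814 -0.2600435   0.17191582]
```

View pics/g2.png

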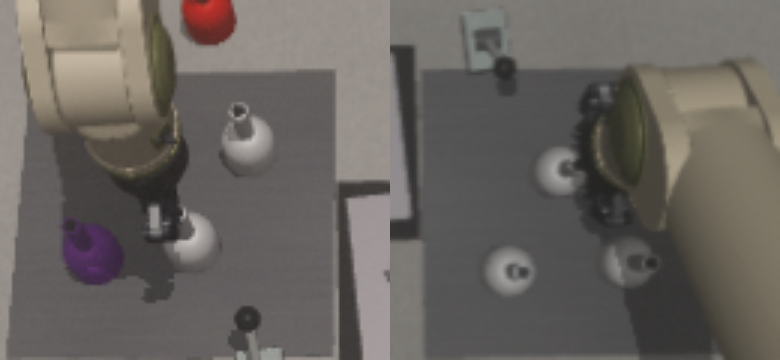

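>>> servo_tool --steps "0 0 -0.03 0 50; 0 0 -0.055 0 50; 0 0 -0.066 0 50; 0 0 -0.066 0 35; 0 0 -0.066 0 25; 0 0 -0.066 0 12; 0 0 -0.066 0 12; 0 0 -0.066 0 12; 0 0 -0.066 0 12"

```text
time: 12.22
position: [0.5459, -0.2601, 0.1055]
tcp_rot: [0.673, 0.74, 0.0, 0.001]
contact_force: [0.5, 0.5, 7.4]
width: 0.0191
finger_force: 25.0
```

>>> servo_tool --steps "0 0 0.005 0 12; 0 0 0.02 0 12; 0 0 0.06 0 12; 0 0 0.11 0 12; 0 0 0.16 0 12; 0 0 0.196 0 12; 0 0 0.196 0 12; 0 0 0.196 0 12"

```text
time: 13.22
position: [0.5442, -0.2599, 0.3]
tcp_rot: [0.673, 0.74, -0.0, -0.0]
contact_force: [0.8, -0.0, -1.6]
width: 0.0191
finger_force: 24.8
```

```bash
python3 - <<'E'
from h import *
s,t=shot();print(status.get_obs()["position"])
a=cv2.resize(s["image"][110:250,80:250],None,fx=3,fy=3)
save({"image":a},"pics/g3.png")
print([(np.round(world(s,r["centre"]),3).tolist()) for r in viewer.find_in(s,"shell0")])
E
```

```text
[ 0.54416727 -0.25980874  0.29905043]
[[0.45, -0.198, 0.057], [0.279, -0.248, 0.055], [0.461, -0.357, 0.052], [0.562, -0.369, 0.052], [0.558, -0.245, 0.249]]
```

View pics/g3.png

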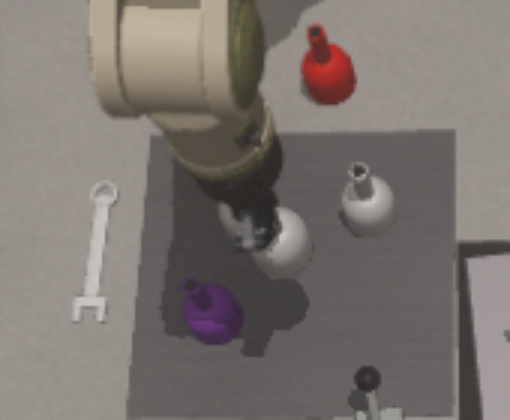

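>>> servo_tool --steps "0 0.02 0 0 12; 0 0.06 0 0 12; 0.005 0.115 0 0 12; 0.01 0.17 0 0 12; 0.015 0.225 0 0 12; 0.02 0.28 0 0 12; 0.025 0.335 0 0 12; 0.03 0.39 0 0 12; 0.033 0.44 0 0 12; 0.035 0.49 0 0 12"

```text
time: 14.62
position: [0.5788, 0.2329, 0.2997]
tcp_rot: [0.672, 0.74, -0.0, -0.0]
contact_force: [1.3, -0.4, -1.8]
width: 0.0193
finger_force: 24.7
```

>>> servo_tool --steps "0 0.045 0 0 12; 0 0.08 0 0 12; 0 0.1 0 0 12; 0 0.1 0 0 12; 0 0.1 -0.03 0 12; 0 0.1 -0.06 0 12; 0 0.1 -0.09 0 12; 0 0.1 -0.12 0 12; 0 0.1 -0.14 0 12; 0 0.1 -0.14 0 12"

```text
time: 15.88
position: [0.5797, 0.3285, 0.159]
tcp_rot: [0.673, 0.74, -0.001, -0.0]
contact_force: [-0.4, -0.3, -1.9]
width: 0.0194
finger_force: 24.7
```

```bash
python3 - <<'E'
from h import *
s,t=shot();print(status.get_obs()["position"])
a=cv2.resize(s["image"][110:260,110:290],None,fx=2.2,fy=2.2);b=cv2.resize(s["image"][110:260,290:470],None,fx=2.2,fy=2.2)
c=cv2.resize(t["image"][110:220,100:280],None,fx=2.2,fy=2.2);d=cv2.resize(t["image"][130:240,280:460],None,fx=2.2,fy=2.2)
save({"image":np.vstack([np.hstack([a,b]),np.hstack([c,d])])},"pics/g4.png")
for p in (s,t): print([(np.round(world(p,r["centre"]),3).tolist()) for r in viewer.find_in(p,"shell0")])
E
```

```text
[0.58044786 0.33001525 0.16107178]
[[0.56, -0.368, 0.053], [0.45, -0.335, 0.055], [0.279, -0.245, 0.053], [0.45, -0.199, 0.055], [0.587, 0.316, 0.113]]
[[0.432, -0.191, 0.062], [0.554, -0.358, 0.059], [0.442, -0.328, 0.055], [0.274, -0.245, 0.056], [0.476, -0.514, 0.011]]
```

View pics/g4.png

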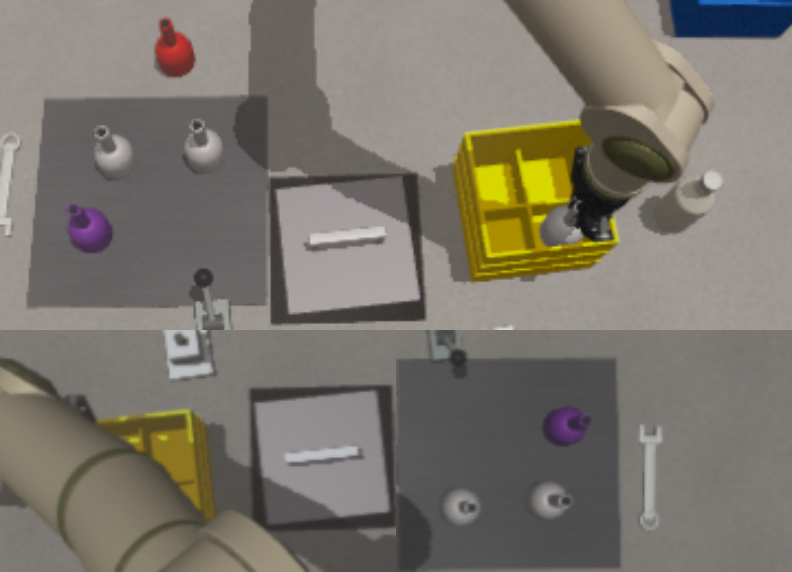

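>>> servo_tool --steps "0 0 -0.02 0 12; 0 0 -0.035 0 12; 0 0 -0.043 0 12; 0 0 -0.047 0 12; 0 0 -0.049 0 12; 0 0 -0.05 0 12; 0 0 -0.05 0 12"

```text
time: 16.95
position: [0.5792, 0.3307, 0.1108]
tcp_rot: [0.672, 0.74, -0.0, -0.0]
contact_force: [-5.0, -0.0, 1.4]
width: 0.0191
finger_force: 27.2
```

>>> servo_tool --steps "0 0 -0.0005 0 12; 0 0 -0.0005 0 22; 0 0 -0.0005 0 30; 0 0 -0.0005 0 36; 0 0 -0.0005 0 36; 0 0 0.03 0 36; 0 0 0.08 0 36; 0 0 0.13 0 36; 0 0 0.19 0 36; 0 -0.05 0.19 0 36"

```text
time: 18.2
position: [0.5809, 0.2854, 0.3063]
tcp_rot: [0.671, 0.742, 0.006, 0.001]
contact_force: [0.2, -1.7, -1.1]
width: 0.0357
finger_force: 0.0
```

>>> servo_tool --steps "-0.01 -0.05 0 0 50; -0.03 -0.11 0 0 50; -0.05 -0.17 0 0 50; -0.07 -0.23 0 0 50; -0.09 -0.29 0 0 50; -0.11 -0.35 0 0 50; -0.13 -0.41 0 0 50; -0.1465 -0.45 0 0 50; -0.1465 -0.478 0 0 50; -0.1465 -0.478 -0.05 0 50"

```text
time: 19.45
position: [0.4357, -0.2016, 0.2526]
tcp_rot: [0.675, 0.738, 0.001, 0.004]
contact_force: [0.7, -0.8, -1.6]
width: 0.0502
finger_force: 0.0
```

```bash
python3 - <<'E'
from h import *
s,t=shot();print(status.get_obs()["position"],status.get_obs()["contact_force"])
a=cv2.resize(s["image"][110:260,110:290],None,fx=2.2,fy=2.2);b=cv2.resize(s["image"][110:260,290:470],None,fx=2.2,fy=2.2)
c=cv2.resize(t["image"][110:220,100:280],None,fx=2.2,fy=2.2);d=cv2.resize(t["image"][130:240,280:460],None,fx=2.2,fy=2.2)
save({"image":np.vstack([np.hstack([a,b]),np.hstack([c,d])])},"pics/g5.png")
for p in (s,t): print([(np.round(world(p,r["centre"]),3).tolist()) for r in viewer.find_in(p,"shell0")])
T=lambda x,y:np.array([x/2.2+280,(y-330)/2.2+130]); S=lambda x,y:np.array([x/2.2+110,y/2.2+110])
print("C prev",ray(t,T(563,500),.128),ray(s,S(102,132),.128),"B",ray(t,T(467,507),.128),ray(s,S(197,126),.128))
E
```

```text
[ 0.43157832 -0.19816554  0.24773547] [0.65585415 0.30508199 0.40371928]
[[0.447, -0.199, 0.056], [0.564, -0.369, 0.053], [0.45, -0.334, 0.054], [0.584, 0.322, 0.069]]
[[0.57, 0.322, 0.065], [0.274, -0.25, 0.054], [0.435, -0.188, 0.061], [0.555, -0.361, 0.059], [0.536, 0.286, 0.032]]
C prev [ 0.43365725 -0.95656742  0.128     ] [ 0.44295257 -0.33531069  0.128     ] B [ 0.42549265 -0.79618853  0.128     ] [ 0.43580596 -0.19808159  0.128     ]
```

View pics/g5.png

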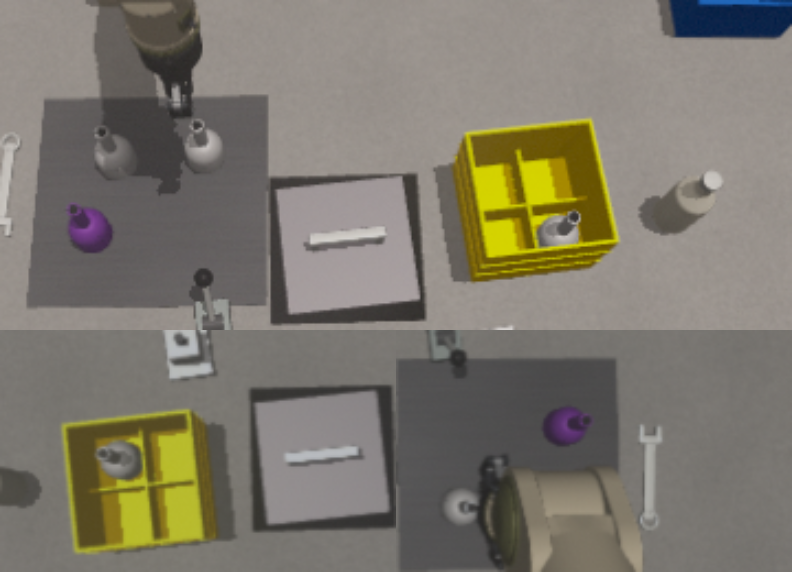

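>>> servo_tool --steps "0 0 -0.05 0 50; 0 0 -0.1 0 50; 0 0 -0.13 0 50; 0 0 -0.145 0 50; 0 0 -0.145 0 35; 0 0 -0.145 0 25; 0 0 -0.145 0 12; 0 0 -0.145 0 12; 0 0 -0.145 0 12; 0 0 -0.145 0 12"

```text
time: 20.9
position: [0.4335, -0.1983, 0.1065]
tcp_rot: [0.673, 0.74, -0.0, 0.001]
contact_force: [-3.1, -0.0, 7.9]
width: 0.0193
finger_force: 24.4
```

>>> servo_tool --steps "0 0 0.005 0 12; 0 0 0.02 0 12; 0 0 0.06 0 12; 0 0 0.11 0 12; 0 0 0.16 0 12; 0 0 0.195 0 12; 0 0 0.195 0 12"

```text
time: 21.78
position: [0.4345, -0.1982, 0.303]
tcp_rot: [0.673, 0.74, 0.001, 0.003]
contact_force: [0.3, 0.6, -2.9]
width: 0.019
finger_force: 25.1
```

>>> servo_tool --steps "0 0.02 0 0 12; 0.005 0.06 0 0 12; 0.01 0.115 0 0 12; 0.015 0.17 0 0 12; 0.02 0.225 0 0 12; 0.03 0.28 0 0 12; 0.04 0.335 0 0 12; 0.05 0.39 0 0 12; 0.0575 0.44 0 0 12; 0.0575 0.48 0 0 12"

```text
time: 23.02
position: [0.4906, 0.2839, 0.2987]
tcp_rot: [0.672, 0.74, -0.001, -0.001]
contact_force: [-0.3, -0.2, -3.1]
width: 0.0195
finger_force: 25.1
```

>>> servo_tool --steps "0 0.028 0 0 12; 0 0.04 0 0 12; 0 0.04 0 0 12; 0 0.04 -0.03 0 12; 0 0.04 -0.07 0 12; 0 0.04 -0.11 0 12; 0 0.04 -0.14 0 12; 0 0.04 -0.16 0 12; 0 0.04 -0.175 0 12; 0 0.04 -0.175 0 12"

```text
time: 24.28
position: [0.4909, 0.3216, 0.1247]
tcp_rot: [0.673, 0.74, -0.001, 0.0]
contact_force: [-0.1, 0.9, -2.2]
width: 0.0192
finger_force: 25.1
```

>>> servo_tool --steps "0 0 -0.006 0 12; 0 0 -0.01 0 12; 0 0 -0.013 0 12; 0 0 -0.0145 0 12; 0 0 -0.0145 0 12; 0 0 -0.0145 0 12"

```text
time: 25.02
position: [0.491, 0.3224, 0.1116]
tcp_rot: [0.672, 0.74, 0.0, 0.0]
contact_force: [-2.4, -0.9, 6.7]
width: 0.0192
finger_force: 25.9
```

Landed. Release, go up and back toward C.

>>> servo_tool --steps "0 0 0 0 22; 0 0 0 0 30; 0 0 0 0 36; 0 0 0 0 36; 0 0 0.03 0 36; 0 0 0.08 0 36; 0 0 0.13 0 36; 0 0 0.19 0 36; 0 -0.05 0.19 0 36; 0 -0.11 0.19 0 36"

```text
time: 26.28
position: [0.4912, 0.2119, 0.3017]
tcp_rot: [0.672, 0.741, 0.001, 0.0]
contact_force: [0.9, -0.9, -0.9]
width: 0.0362
finger_force: 0.0
```

```bash
python3 - <<'E'
from h import *
s,t=shot();o=status.get_obs();print(o["position"],o["contact_force"])
for p in (s,t): print([(np.round(world(p,r["centre"]),3).tolist()) for r in viewer.find_in(p,"shell0")])
a=cv2.resize(s["image"][110:260,110:290],None,fx=2.2,fy=2.2);b=cv2.resize(s["image"][110:260,290:470],None,fx=2.2,fy=2.2)
c=cv2.resize(t["image"][110:220,100:280],None,fx=2.2,fy=2.2);d=cv2.resize(t["image"][130:240,280:460],None,fx=2.2,fy=2.2)
save({"image":np.vstack([np.hstack([a,b]),np.hstack([c,d])])},"pics/g6.png")
T=lambda x,y:np.array([(x-396)/2.2+280,(y-330)/2.2+130]); S=lambda x,y:np.array([x/2.2+110,y/2.2+110])
print("C prev",ray(t,T(564,500),.128),ray(s,S(102,132),.128))
E
```

```text
[0.49164239 0.20495799 0.30034061] [ 0.00954472 -0.83176273  0.08031204]
[[0.278, -0.246, 0.054], [0.583, 0.322, 0.068], [0.562, -0.369, 0.054], [0.508, 0.312, 0.064], [0.449, -0.333, 0.055]]
[[0.277, -0.245, 0.053], [0.439, -0.327, 0.055], [0.554, -0.361, 0.06]]
C prev [ 0.44170234 -0.33731339  0.128     ] [ 0.44295257 -0.33531069  0.128     ]
```

View pics/g6.png

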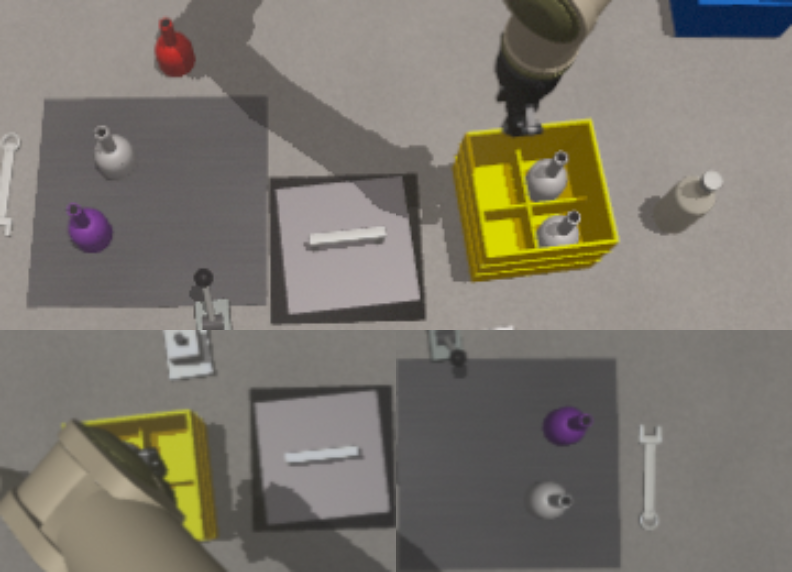

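>>> servo_tool --steps "-0.005 -0.06 0 0 50; -0.01 -0.12 0 0 50; -0.015 -0.18 0 0 50; -0.02 -0.24 0 0 50; -0.03 -0.3 0 0 50; -0.04 -0.36 0 0 50; -0.045 -0.42 0 0 50; -0.049 -0.48 0 0 50; -0.049 -0.53 0 0 50; -0.049 -0.548 -0.02 0 50"

```text
time: 27.72
position: [0.4435, -0.3384, 0.281]
tcp_rot: [0.673, 0.739, 0.0, 0.002]
contact_force: [0.6, 0.6, -0.7]
width: 0.0501
finger_force: 0.0
```

>>> servo_tool --steps "0 0 -0.05 0 50; 0 0 -0.1 0 50; 0 0 -0.14 0 50; 0 0 -0.165 0 50; 0 0 -0.1755 0 50; 0 0 -0.1755 0 35; 0 0 -0.1755 0 25; 0 0 -0.1755 0 12; 0 0 -0.1755 0 12; 0 0 -0.1755 0 12"

```text
time: 28.98
position: [0.4423, -0.3362, 0.1061]
tcp_rot: [0.673, 0.74, -0.0, 0.001]
contact_force: [-1.0, 0.4, 7.0]
width: 0.0192
finger_force: 25.7
```

>>> servo_tool --steps "0 0 0 0 12; 0 0 0.005 0 12; 0 0 0.02 0 12; 0 0 0.06 0 12; 0 0 0.11 0 12; 0 0 0.16 0 12; 0 0 0.195 0 12; 0 0 0.195 0 12"

```text
time: 29.98
position: [0.4429, -0.3362, 0.3038]
tcp_rot: [0.673, 0.74, 0.0, 0.003]
contact_force: [1.1, -0.5, -1.8]
width: 0.0192
finger_force: 24.9
```

>>> servo_tool --steps "0.005 0.02 0 0 12; 0.015 0.06 0 0 12; 0.03 0.11 0 0 12; 0.045 0.16 0 0 12; 0.06 0.215 0 0 12; 0.075 0.27 0 0 12; 0.09 0.325 0 0 12; 0.105 0.38 0 0 12; 0.12 0.435 0 0 12; 0.135 0.485 0 0 12"

```text
time: 31.22
position: [0.5757, 0.1523, 0.2989]
tcp_rot: [0.672, 0.741, -0.001, -0.001]
contact_force: [0.3, -0.9, -1.5]
width: 0.019
finger_force: 24.9
```

>>> servo_tool --steps "0.006 0.05 0 0 12; 0.011 0.08 0 0 12; 0.011 0.093 0 0 12; 0.011 0.093 0 0 12; 0.011 0.093 -0.03 0 12; 0.011 0.093 -0.07 0 12; 0.011 0.093 -0.11 0 12; 0.011 0.093 -0.145 0 12; 0.011 0.093 -0.17 0 12; 0.011 0.093 -0.175 0 12"

```text
time: 32.48
position: [0.5873, 0.2396, 0.1236]
tcp_rot: [0.673, 0.739, -0.002, -0.0]
contact_force: [0.4, 0.6, -1.7]
width: 0.0194
finger_force: 24.9
```

>>> servo_tool --steps "0 0 -0.005 0 12; 0 0 -0.01 0 12; 0 0 -0.013 0 12; 0 0 -0.0145 0 12; 0 0 -0.0145 0 12; 0 0 -0.0145 0 12"

```text
time: 33.22
position: [0.5881, 0.2423, 0.1112]
tcp_rot: [0.673, 0.74, 0.0, 0.0]
contact_force: [-1.7, -1.0, 3.7]
width: 0.0191
finger_force: 25.3
```

>>> servo_tool --steps "0 0 0 0 22; 0 0 0 0 30; 0 0 0 0 36; 0 0 0 0 36; 0 0 0.03 0 36; 0 0 0.08 0 36; 0 0 0.13 0 36; 0 0 0.19 0 36; 0 -0.05 0.19 0 40; -0.0064 -0.11 0.19 0 60"

```text
time: 34.48
position: [0.5823, 0.1319, 0.3017]
tcp_rot: [0.672, 0.741, 0.001, 0.001]
contact_force: [1.4, -1.2, -0.2]
width: 0.0567
finger_force: 0.0
```

>>> servo_tool --steps "0 -0.06 0 0 60; 0 -0.119 0 0 60; 0 -0.119 -0.05 0 60; 0 -0.119 -0.1 0 60; 0 -0.119 -0.13 0 60; 0 -0.119 -0.13 0 60"

```text
time: 35.22
position: [0.5807, 0.0129, 0.169]
tcp_rot: [0.672, 0.74, -0.001, -0.001]
contact_force: [-0.1, -0.3, 0.6]
width: 0.06
finger_force: 0.0
```

```bash
python3 - <<'E'
from h import *
s,t=shot();o=status.get_obs();print(o["position"],o["contact_force"])
a=cv2.resize(s["image"][110:260,110:290],None,fx=2.2,fy=2.2);b=cv2.resize(s["image"][110:260,290:470],None,fx=2.2,fy=2.2)
c=cv2.resize(t["image"][110:220,100:280],None,fx=2.2,fy=2.2);d=cv2.resize(t["image"][130:240,280:460],None,fx=2.2,fy=2.2)
save({"image":np.vstack([np.hstack([a,b]),np.hstack([c,d])])},"pics/g7.png")
for p in (s,t): print([(np.round(world(p,r["centre"]),3).tolist()) for r in viewer.find_in(p,"shell0")])
E
```

```text
[0.58225423 0.01345736 0.17160469] [ 0.73447595 -0.69881064  0.4555059 ]
[[0.275, -0.248, 0.056], [0.506, 0.311, 0.062], [0.561, -0.367, 0.056], [0.594, 0.232, 0.066]]
[[0.487, 0.311, 0.067], [0.578, 0.239, 0.061], [0.574, 0.323, 0.065], [0.555, -0.359, 0.058]]
```

View pics/g7.png

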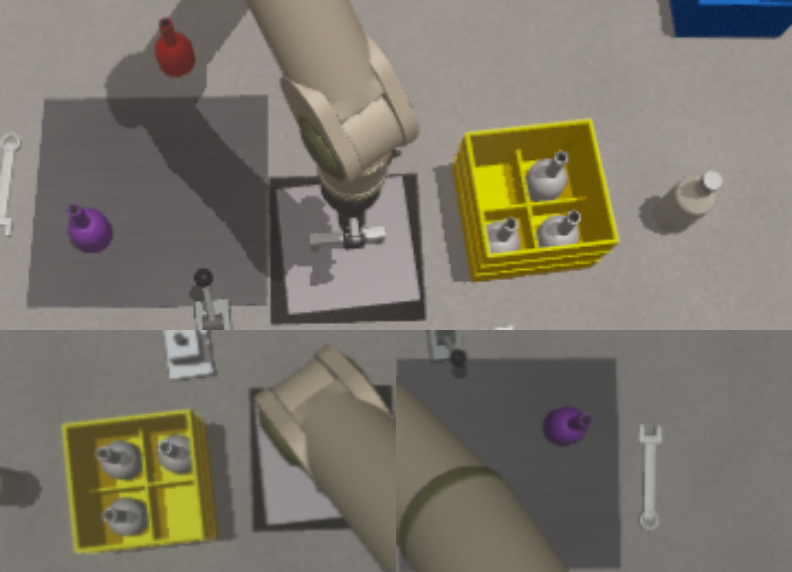

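>>> servo_tool --steps "0 0 -0.04 0 60; 0 0 -0.08 0 60; 0 0 -0.108 0 60; 0 0 -0.118 0 60; 0 0 -0.118 0 30; 0 0 -0.118 0 22; 0 0 -0.118 0 10; 0 0 -0.118 0 10; 0 0 -0.118 0 10; 0 0 -0.118 0 10" --grip_force 60

```text
time: 36.67
position: [0.5824, 0.0131, 0.0543]
tcp_rot: [0.673, 0.74, 0.001, 0.001]
contact_force: [-1.8, 0.1, 4.9]
width: 0.015
finger_force: 59.2
```

>>> servo_tool --steps "0 0 0.005 0 10; 0 0 0.02 0 10; 0 0 0.06 0 10; 0 0 0.11 0 10; 0 0 0.16 0 10; 0 0 0.195 0 10; 0 0 0.195 0 10; 0 0 0.195 0 10"

```text
time: 37.67
position: [0.5807, 0.0126, 0.2472]
tcp_rot: [0.673, 0.74, -0.001, -0.0]
contact_force: [-0.3, -0.5, -4.6]
width: 0.015
finger_force: 59.2
```

>>> servo_tool --steps "0 0.015 0 0 10; -0.01 0.045 0 0 10; -0.02 0.085 0 0 10; -0.03 0.125 0 0 10; -0.036 0.165 0 0 10; -0.042 0.205 0 0 10; -0.042 0.24 0 0 10; -0.042 0.262 0 0 10; -0.042 0.268 0 0 10; -0.042 0.268 0 0 10"

```text
time: 38.92
position: [0.539, 0.2811, 0.2469]
tcp_rot: [0.672, 0.74, -0.001, -0.0]
contact_force: [0.3, 0.1, -4.5]
width: 0.0148
finger_force: 59.2
```

>>> servo_tool --steps "0 0 0 0 10; 0 0 -0.02 0 10; 0 0 -0.035 0 10; 0 0 -0.042 0 10; 0 0 -0.047 0 10; 0 0 -0.052 0 10; 0 0 -0.056 0 10; 0 0 -0.056 0 10"

```text
time: 39.92
position: [0.5395, 0.2811, 0.1916]
tcp_rot: [0.673, 0.74, -0.0, 0.0]
contact_force: [-0.3, 0.1, -4.1]
width: 0.0147
finger_force: 59.1
```

>>> servo_tool --steps "0 0 -0.002 0 10; 0 0 -0.0035 0 10; 0 0 -0.0045 0 10; 0 0 -0.005 0 10; 0 0 -0.005 0 10"

```text
time: 40.55
position: [0.5397, 0.2811, 0.1883]
tcp_rot: [0.673, 0.74, 0.0, 0.001]
contact_force: [-3.7, -4.5, 10.3]
width: 0.0146
finger_force: 61.1
```

Seated. Release, lift and check the fit.

>>> servo_tool --steps "0 0 0 0 20; 0 0 0 0 40; 0 0 0 0 60; 0 0 0 0 60; 0 0 0.03 0 60; 0 0 0.08 0 60; 0 -0.05 0.11 0 40; 0 -0.11 0.11 0 10; 0 -0.17 0.11 0 0; 0 -0.23 0.11 0 0"

```text
time: 41.8
position: [0.5395, 0.0492, 0.297]
tcp_rot: [0.673, 0.74, 0.0, 0.0]
contact_force: [1.2, -0.5, -0.0]
width: -0.0001
finger_force: 0.0
```

```bash
python3 - <<'E'
from h import *
s,t=shot();o=status.get_obs();print(o["position"],o["contact_force"])
save({"image":np.hstack([cv2.resize(s["image"][120:260,120:260],None,fx=2.8,fy=2.8),cv2.resize(s["image"][140:280,290:430],None,fx=2.8,fy=2.8)])},"pics/g8.png")
for l in("lid","call_tip","call_base"):
  for p in (s,t): print(l,[(round(r["confidence"],2),np.round(world(p,r["centre"]),3).tolist()) for r in viewer.find_in(p,l)])
E
```

```text
[0.53950694 0.04320199 0.2960254 ] [ 0.42030748 -0.30352373  0.02672879]
lid [(0.71, [0.544, 0.282, 0.152])]
lid [(0.95, [0.532, 0.281, 0.152]), (0.21, [0.548, 0.189, 0.063])]
call_tip [(0.66, [0.665, -0.185, 0.116]), (0.41, [0.622, 0.218, 0.065])]
call_tip [(0.56, [0.656, -0.18, 0.12]), (0.34, [0.478, -0.513, 0.008])]
call_base [(0.89, [0.697, -0.185, 0.026])]
call_base [(0.65, [0.69, -0.177, 0.024])]
```

View pics/g8.png

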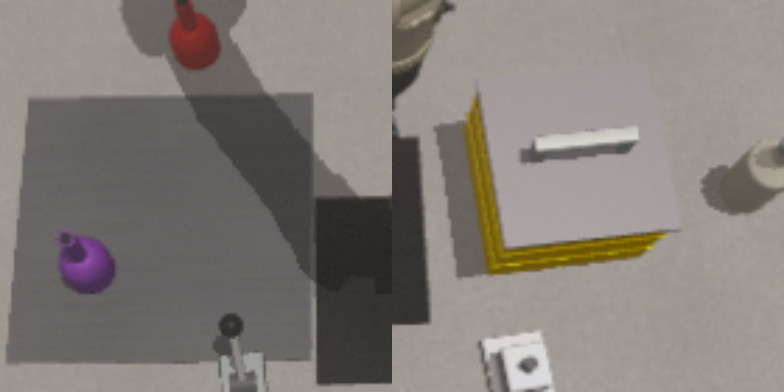

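>>> servo_tool --steps "0.01 -0.06 0 0 0; 0.02 -0.12 0 0 0; 0.035 -0.18 0 0 0; 0.05 -0.235 0 0 0; 0.05 -0.235 -0.05 0 0; 0.05 -0.235 -0.1 0 0; 0.05 -0.235 -0.15 0 0; 0.05 -0.235 -0.1905 0 0; 0.05 -0.235 -0.1905 0 0"

```text
time: 43.32
position: [0.5885, -0.182, 0.1037]
tcp_rot: [0.672, 0.741, -0.001, -0.002]
contact_force: [0.4, -0.5, 1.4]
width: 0.0001
finger_force: 0.0
```

>>> servo_tool --steps "0.02 0 0 0 0; 0.035 0 0 0 0; 0.045 0 0 0 0; 0.055 0 0 0 0; 0.065 0.001 0 0 0; 0.075 0.002 0 0 0; 0.085 0.003 0 0 0; 0.095 0.003 0 0 0; 0.105 0.003 0 0 0; 0.115 0.003 0 0 0"

```text
time: 44.58
position: [0.7052, -0.1809, 0.1061]
tcp_rot: [0.673, 0.74, -0.0, -0.0]
contact_force: [-0.0, 0.5, -0.7]
width: -0.0001
finger_force: 0.4
```

>>> servo_tool --steps "0.008 0 0 0 0; 0.014 0 0 0 0; 0.014 0 0 0 0"

```text
time: 44.95
position: [0.7191, -0.1809, 0.1063]
tcp_rot: [0.673, 0.74, 0.0, 0.0]
contact_force: [-0.4, 0.1, -1.0]
width: 0.0001
finger_force: 0.0
```

>>> servo_tool --steps "0.005 0 0 0 0; 0.01 0 0 0 0; 0.01 0 0 0 0"

```text
time: 45.32
position: [0.7233, -0.1811, 0.1059]
tcp_rot: [0.673, 0.74, -0.004, -0.004]
contact_force: [-19.2, 0.8, 12.6]
width: 0.0002
finger_force: 10.2
```

```bash
python3 - <<'E'
from h import *
s,t=shot();o=status.get_obs();print(o["position"],o["contact_force"])
save({"image":np.hstack([cv2.resize(s["image"][180:300,140:270],None,fx=3,fy=3),cv2.resize(t["image"][90:210,240:370],None,fx=3,fy=3)])},"pics/g9.png")
E
```

```text
[ 0.72327613 -0.18116389  0.10592086] [-19.22980917   1.41299087  11.28186513]
```

View pics/g9.png

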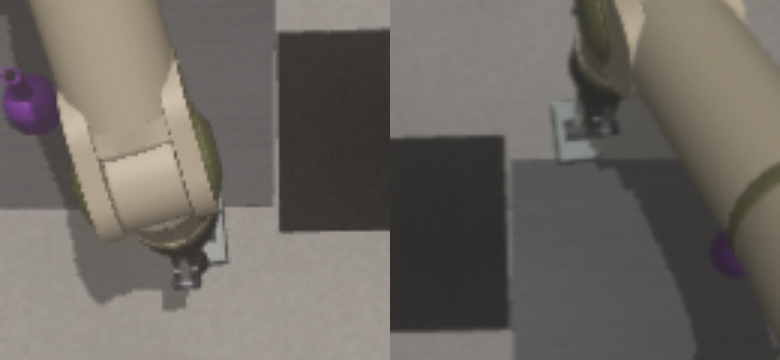

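At the stop (19 N). Back off and check.

>>> servo_tool --steps "-0.02 0 0 0 0; -0.05 0 0 0 0; -0.05 0 0.06 0 0; -0.08 0 0.12 0 0; -0.12 0 0.19 0 0; -0.14 0.05 0.2 0 0; -0.15 0.11 0.2 0 0; -0.15 0.17 0.2 0 0; -0.15 0.17 0.2 0 0"

```text
time: 46.55
position: [0.5784, -0.0049, 0.3077]
tcp_rot: [0.67, 0.743, 0.002, 0.0]
contact_force: [0.5, -0.1, -0.2]
width: -0.0002
finger_force: 0.0
```

```bash
python3 - <<'E'
from h import *
s,t=shot();o=status.get_obs();print(o["position"],o["contact_force"])
save({"image":np.hstack([cv2.resize(s["image"][150:290,140:270],None,fx=3,fy=3),cv2.resize(s["image"][140:280,290:420],None,fx=3,fy=3)])},"pics/g10.png")
for l in("lid","call_tip"):
  for p in (s,t): print(l,[(round(r["confidence"],2),np.round(world(p,r["centre"]),3).tolist()) for r in viewer.find_in(p,l)])
E
```

```text
[ 0.57875323 -0.01035973  0.30665822] [ 0.12712068  0.14430126 -0.14973869]
lid [(0.83, [0.545, 0.283, 0.155])]
lid [(0.65, [0.531, 0.28, 0.153]), (0.21, [0.539, 0.502, 0.11])]
call_tip [(0.59, [0.747, -0.179, 0.119]), (0.59, [0.623, 0.217, 0.064]), (0.23, [0.708, -0.179, 0.027])]
call_tip []
```

View pics/g10.png

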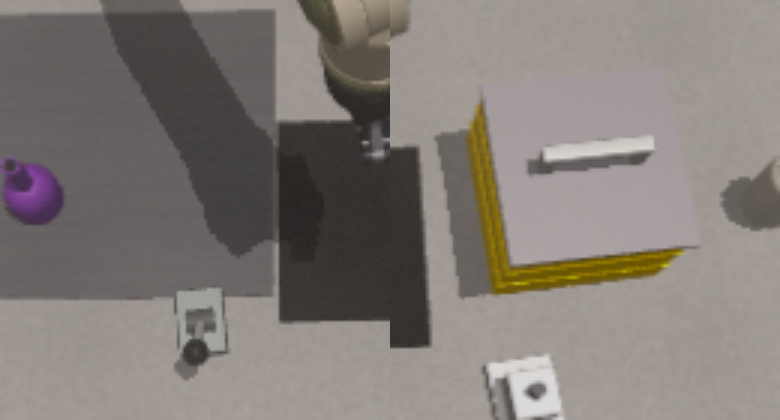

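```bash
python3 - <<'E'
from h import *
s=viewer.camera("scene")
print(ray(s,(205,267.3),.11),ray(s,(202.5,236),.11))
E
```

```text
[ 0.75017361 -0.17568334  0.11      ] [ 0.65443411 -0.18530996  0.11      ]
```

Travel is 96 mm, which matches 1.0 rad.

```bash
python3 -c "
from rig import manip; print(manip.sign_off())"
```

```text
the job is handed in; nothing more can be done
None
```

I've handed the job in: all three shells stand in separate crate bays, the lid is back home on the crate and the call lever is fully over. The grader returned no verdict, so this rests on my own camera and force checks.

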